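# Open the secret-latch drawer of a desk organiser

## Task

Open the locked drawer of the dark blue desk organiser. Its catch sits in a recess hidden under the light grey strip along the organiser's top front edge: slide the closed fingertips gently along the strip until they drop in, press the catch down until the drawer springs ajar, then pull the drawer fully open by its handle and let go. Never press hard on the strip, and leave the calculator, the tumbler and the note case where they are.

Things in the scene. Friction and masses are not known exactly. Their poses are not given: they have to be found in the camera images.
- organiser: dark blue desktop drawer organiser, fixed to the desk: 240 mm deep (x), 360 mm wide (y), 88 mm high to its flat top. Origin at the centre of its underside; x points from the front to the back, y along the front edge, z up; the drawer front faces -x
- strip: light grey edge strip; origin at the middle of its top face, at -102, 0, 92 mm in the organiser's frame, axes as the organiser's. It is 36 mm deep (x) by 344 mm long (y), level, 4 mm proud of the rigid top behind and rail in front. It is rubber-mounted: it starts to sink at 2 to 3 N, then gives 1 mm for each 2.5 N, at most 5 mm. In it is hidden a recess 56 mm long (y) and 36 mm deep in x, under a flush flap of its colour
- strip_right (a point): point on the strip's top face 48 mm to the -y side of its middle: the recess is centred here at the farthest. The flap cannot be told by eye; it yields 6 mm under only about 1 N once closed fingertips (up to 50 mm long along the strip) are wholly over it
- strip_left (a point): point on the strip's top face 48 mm to the +y side of its middle: the recess is centred between strip_right and here. Below the yielded flap is the catch: a push of 6 N rising to 11 N moves it up to 7 mm, while the strip gives 2 to 5 mm too (rubbing on the recess's end wall adds to it). It unlocks near 9 to 11 N; flap and catch spring back when let go
- handle (a point): middle of the drawer's bow handle: a round horizontal steel bar along the organiser's y, 110 mm long and 10 mm thick, its centre line 45 mm in front of the drawer's front face (40 mm clear gap behind it), 33 mm below the organiser's top and 17 mm below the drawer front's upper edge; it moves with the drawer
- drawer (a joint): how far the drawer is out along the organiser's -x, m: 0 shut and locked, about 0.03 after it has sprung ajar by itself, 0.08 fully open. Unlocked, it takes about 2 to 5 N to pull and stays where it is left
- note_case_mid (a point): middle of a loose clear note case with pale green notes on top, 110 x 85 x 64 mm, standing on the rear part of the organiser's top
- calculator_mid (a point): middle of a loose grey desk calculator, 150 x 105 x 18 mm, on the desk to the left of the organiser
- tumbler_mid (a point): middle of a loose steel tumbler, 72 mm across and 100 mm high, standing on the desk to the right of the organiser

How it is judged (in metres and radians):
On the way:
1. the catch is pressed and the drawer has sprung ajar (value of joint drawer above 0.015 m), for 0.1 s.
At the end, for the whole second after the job is handed in: the drawer is out by more than 72 of its 80 mm, at rest, and the fingers have let go of it (value of joint drawer above 0.072 m and velocity of joint drawer below 0.01 m/s and contact force between the fingers and organiser below 0.1 N); the robot touches nothing.
It fails at once if the strip or its catch was pressed too hard: more than 25 N (contact force between any of the fingers, the arm and strip above 25 N).
It fails at once if the calculator, tumbler or note case was moved by more than 15 mm (distance of any of note_case_mid, calculator_mid, tumbler_mid from where it was at the start of the episode above 0.015 m).
It also fails if it takes over 67 s, if anything falls off the work surface, if the arm or the gripper's body presses on something with over 40 N, if the wrist force passes 120 N, or if a joint passes its speed limit or range.

## Robot

A 6-joint arm with a two-finger parallel gripper is mounted at the origin on the work surface. World frame = base frame: x ahead of the robot, y to its left, z up, the work surface at z = 0. Lengths are in mm, angles in rad, forces in N, time in s.
With the tool pointing down it reaches from about 300 to 775 mm from the base axis. Payload 14.6 kg.
Tool frame: the origin (TCP) lies midway between the tips of the shut fingers; the grasp point (between the pads) lies 19 mm behind it; y points along the fingers, z is the direction in which the jaws open and shut, and the axes are right-handed (so a half turn about y gives the same grasp; the last joint's range is limited). The gripper opens to 94 mm and grips with 3 to 60 N. Pads are 16 mm wide; open, the fingers measure 119 mm over their backs; the gripper's body (75 mm by 177 mm) begins 78 mm behind the grasp point.
Start: joints at [-1.391, 0.3, 1.521, -0, 1.321, -0.067], TCP at [134.36, -533.326, 205.446] pointing down, gripper open.
Joint ranges: [-3.03, 3.03], [-0.79, 2.21], [0.23, 2.52], [-1.04, 4.18], [0, 3.07], [-2.55, 2.55]. Speed limits (rad/s): [2.22, 2.22, 2.57, 3.14, 3.14, 3.14].

## Interface

Orientations are given as [roll, pitch, yaw] about the fixed x, y, z axes, in that order (R = Rz(yaw) Ry(pitch) Rx(roll)).
In Python, from cell import manip gives the robot as it stands.
- The arm moves only by the tool play_rows, never from a script. Its argument "series" is a list of rows, each a list of 3 entries, a list of its own where there are three numbers: the shift along the tool's x, y, z in m, then the turn about the tool's y in rad, then the closure, from 0 (fully open) to 1 (shut). In form: [[[dx, dy, dz], twist, grip], ...]. A call has 1 to 20 rows; each row is the pose to reach, as a shift and turn from the pose measured when the call began, along the tool's axes at that moment; what a row does not reach only later rows make up. A row lasts 1/10 s, in which the tool goes at most 50 mm and 8.59 degrees, less where a joint would pass 70% of its speed; a pose out of reach is approached as far as the arm can. A call with a gripper value outside its range is refused whole. The fingers move at their own pace and stop on an object; "squeeze" is the grip in N (left out, the last holds). Time passes only in rows, so rows that repeat a pose let the fingers close. It gives the time, the measured TCP pose, the force and the opening at its end, in the units of the state.
- manip.read_state(): the state, without advancing time (a new reading comes with each control period).
- manip.camera(name): name is "scene" or "side" or "wrist"; returns the picture (400x640x3 uint8, red, green, blue); there is no depth.
- manip.camera_params(name): a dict with "K" (3x3 intrinsics, pixels), "dist_coeffs" ([k1, k2, p1, p2, k3] as OpenCV has them; the pictures are not rectified), "rvec" (rotation vector, rad) and "tvec" (3), from world to camera coordinates, as OpenCV has them. Camera axes: x right, y down, z forward; pixel columns grow to the right and rows downward; lengths in mm; the calibration is good to about 2 mm. A picture is of the moment at which its call begins: read the wrist's pose just before it. camera_params takes no time and is no camera call; for the wrist camera it gives the pose at the moment of the call.
- manip.sign_off(): hands the job in, once; it reports no verdict.
The state is a dict: "clock": time; "joints": joint angles; "qd": joint speeds; "effort": joint torques, N m; "eef_pos": TCP position; "eef_rot": TCP orientation; "wrist_force": force on the tool from outside, world axes, zero at the start; "moment": the same for the moment, N m; "finger_gap": finger opening in mm.
Only numpy, scipy, OpenCV 4.12 (cv2) and the standard library are available. Lean on these libraries where they do the work, as an engineer would, in place of code of your own. Each camera call takes 0.05 s, during which the arm holds its last target. There are 200 camera calls.

## Working session

There is one attempt and no reset: what is moved stays moved. The work goes in short steps, Python scripts to look and compute and a tool call to move; the robot and the scene stay as the last step left them, time stands still between calls to the robot, and variables do not carry over. Pictures are saved under pics/ and viewed, about 8 in all and at most 12, crops included, and the job is handed in when it is done.

Besides the shell and the picture viewer there is one more tool, called after "Call:" as name([rows], argument=value, ...), one row to a line, values as JSON. play_rows: Moves the arm, as the interface text tells. Its arguments: {"type":"object","properties":{"series":{"type":"array","items":{"type":"array"}},"squeeze":{"type":"number"}},"required":["series"]}

```bash
mkdir -p pics; python3 - <<'E'
from cell import manip
import cv2,numpy as np
s=manip.read_state();print(s)
for n in("scene","side"):
    cv2.imwrite(f"pics/{n}0.png",manip.camera(n)[:,:,::-1]);p=manip.camera_params(n)
    R=cv2.Rodrigues(np.array(p["rvec"],float))[0];print(n,np.array(p["K"]).tolist(),p["dist_coeffs"],(-R.T@np.array(p["tvec"]).ravel()).round(),R[2].round(2))
E
```

```text
{'clock': 0.0, 'joints': array([-1.39059011e+00,  3.00477657e-01,  1.52158523e+00,  1.31359128e-05,
        1.32068844e+00, -6.65994131e-02]), 'qd': array([ 0.00089243,  0.00182487,  0.0002733 , -0.00174514,  0.00255621,
        0.00268529]), 'effort': array([ 4.82983596e-04, -5.31805015e+01, -3.52736735e+01,  7.08830310e-02,
        2.44265457e-02, -9.55525502e-05]), 'eef_pos': array([ 134.3230117 , -533.075563  ,  204.88097663]), 'eef_rot': array([-1.57195159e+00,  8.98053018e-05, -2.89479033e+00]), 'wrist_force': array([ 1.22413062,  0.24486841, -0.01052045]), 'moment': array([0.03602956, 0.0248446 , 0.06398739]), 'finger_gap': 94.21451170139184}
scene [[375.49143652095324, 0.0, 317.28003897784833], [0.0, 375.49143652095324, 200.39230466359137], [0.0, 0.0, 1.0]] [-0.04302923  0.          0.          0.          0.        ] [1185. -173.  635.] [-0.67  0.28 -0.69]
side [[476.30420908836487, 0.0, 317.8269684968766], [0.0, 476.30420908836487, 204.71924946705363], [0.0, 0.0, 1.0]] [-0.13897895  0.          0.          0.          0.        ] [ 304.  688. 1005.] [ 0.3  -0.55 -0.78]
```

View pics/scene0.png

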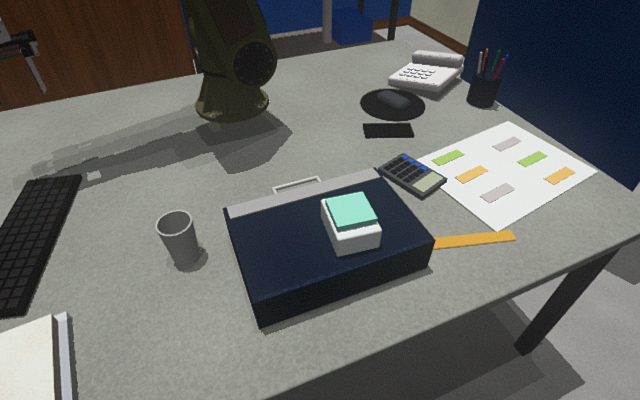

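View pics/side0.png

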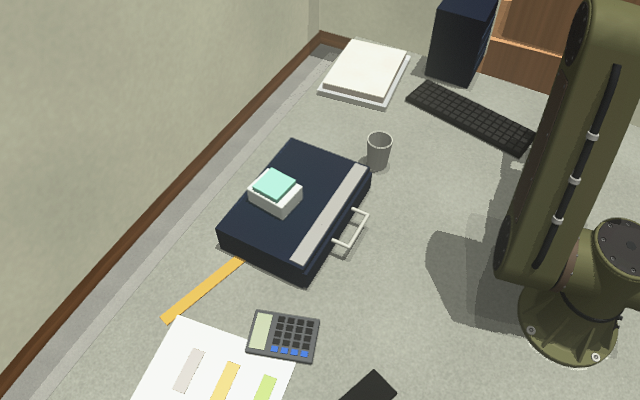

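```bash
cat > h.py <<'E'
import cv2,numpy as np
from cell import manip
def ray(n,uv):
    p=manip.camera_params(n);R=cv2.Rodrigues(np.array(p["rvec"],float))[0]
    c=-R.T@np.array(p["tvec"],float).ravel()
    u=cv2.undistortPoints(np.array(uv,float).reshape(-1,1,2),np.array(p["K"]),np.array(p["dist_coeffs"])).reshape(-1,2)
    return c,np.c_[u,np.ones(len(u))]@R
def onplane(n,uv,z):
    c,d=ray(n,uv);return c+d*((z-c[2])/d[:,2])[:,None]
def strip(n,seed,f):
    im=cv2.imread(f);g=cv2.cvtColor(im,cv2.COLOR_BGR2GRAY);
    m=np.zeros((402,642),np.uint8);cv2.floodFill(im.copy(),m,seed,0,(9,)*3,(9,)*3,4|cv2.FLOODFILL_MASK_ONLY|(255<<8))
    m=m[1:-1,1:-1];c=max(cv2.findContours(m,0,1)[0],key=cv2.contourArea)
    return m,c.reshape(-1,2)
E
python3 - <<'E'
from h import *
for n,s in(("side",(330,213)),("scene",(300,190))):
    m,c=strip(n,s,f"pics/{n}0.png")
    P=onplane(n,c,92)[:,:2].astype(np.float32);r=cv2.minAreaRect(P)
    print(n,(m>0).sum(),c.min(0),c.max(0),r);print(cv2.boxPoints(r).round(1).tolist())
# handle seen from side
for n,uv in(("side",[(334,243),(366,213)]),("scene",[(275,188),(321,180)])): print(n,onplane(n,uv,55).round(1))
# objects
print(onplane("side",[(379,136),(275,184),(283,336)],100).round(), onplane("scene",[(175,218)],100).round())
E
```

```text
side 1448 [291 164] [366 264] ((615.5413818359375, 35.71568298339844), (341.2215270996094, 33.14567947387695), 89.42640686035156)
[[597.2999877929688, -134.6999969482422], [630.4000244140625, -135.10000610351562], [633.7999877929688, 206.1999969482422], [600.7000122070312, 206.5]]
scene 85425 [ 0 26] [639 399] ((393.3348388671875, 140.23834228515625), (1187.433349609375, 1363.314453125), 0.021891893818974495)
[[-200.60000610351562, 821.7000122070312], [-200.10000610351562, -541.5999755859375], [987.2999877929688, -541.2000122070312], [986.7999877929688, 822.0999755859375]]
side [[575.   97.9  55. ]
 [544.7 -21.9  55. ]]
scene [[537.5 -14.5  55. ]
 [553.3  95.7  55. ]]
[[ 613. -253.  100.]
 [ 776.   35.  100.]
 [ 550.  377.  100.]] [[ 595. -239.  100.]]
```

```bash
python3 - <<'E'
from h import *
a=cv2.imread("pics/side0.png")[120:290,200:400];b=cv2.imread("pics/scene0.png")[150:320,210:410]
for im in(a,b):pass
cv2.imwrite("pics/crop.png",np.hstack([cv2.resize(x,None,fx=4,fy=4,interpolation=cv2.INTER_CUBIC)[:600] if 0 else cv2.resize(x,(400,340),interpolation=cv2.INTER_CUBIC) for x in(a,b)]))
m,c=strip("side",(330,213),"pics/side0.png")
P=onplane("side",c,92)[:,:2];x,y=P.T
for lo in(1,0):
    k=(x>616)==bool(lo); k&=(abs(y-36)<160); vx,vy,x0,y0=cv2.fitLine(P[k].astype(np.float32),cv2.DIST_HUBER,0,.01,.01).ravel()
    print(lo,k.sum(),np.degrees(np.arctan2(-vx/vy,1)),x0+(36-y0)*vx/vy)
print(onplane("side",[(348,246),(367,213)],55).round(1))
E
```

```text
1 90 -0.47505078 630.30023
0 91 -0.3916064 600.41736
[[541.3  89.9  55. ]
 [542.4 -23.1  55. ]]
```

View pics/crop.png

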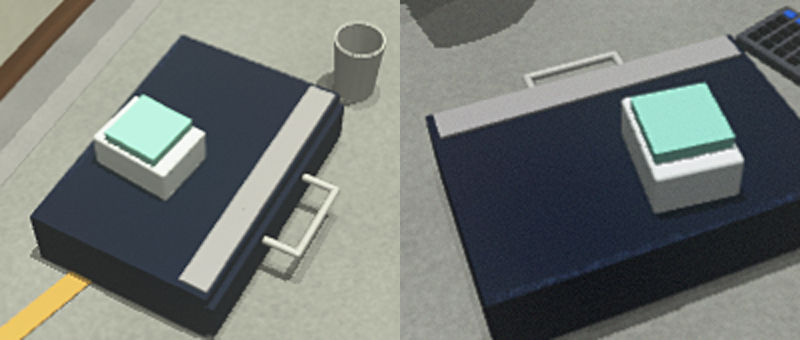

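Call:
play_rows([
  [[-0.587, 0, -0.361], 0.25, 1],
  [[-0.587, 0, -0.361], 0.25, 1],
  [[-0.587, 0, -0.361], 0.25, 1],
  [[-0.587, 0, -0.361], 0.25, 1],
  [[-0.587, 0, -0.361], 0.25, 1],
  [[-0.587, 0, -0.361], 0.25, 1],
  [[-0.587, 0, -0.361], 0.25, 1],
  [[-0.587, 0, -0.361], 0.25, 1],
  [[-0.587, 0, -0.361], 0.25, 1],
  [[-0.587, 0, -0.361], 0.25, 1],
  [[-0.587, 0, -0.361], 0.25, 1],
  [[-0.587, 0, -0.361], 0.25, 1],
  [[-0.587, 0, -0.361], 0.25, 1],
  [[-0.587, 0, -0.361], 0.25, 1],
  [[-0.587, 0, -0.361], 0.25, 1],
  [[-0.587, 0, -0.361], 0.25, 1],
  [[-0.587, 0, -0.361], 0.25, 1],
  [[-0.587, 0, -0.361], 0.25, 1],
  [[-0.587, 0, -0.361], 0.25, 1],
  [[-0.587, 0, -0.361], 0.25, 1],
], squeeze=20)

```text
clock: 2.1
eef_pos: [615.1, -40.2, 205.6]
eef_rot: [-1.572, 0.0, 3.138]
wrist_force: [0.4, -0.1, -1.0]
finger_gap: 0.5
```

```bash
python3 - <<'E'
from h import *
print(onplane("scene",[(273.5,187.5),(318.5,177.5)],55).round(1))
s=manip.read_state();print({k:np.round(s[k],3) for k in("clock","eef_pos","eef_rot","wrist_force","finger_gap")})
cv2.imwrite("pics/w1.png",manip.camera("wrist")[:,:,::-1])
E
```

```text
[[534.4 -17.2  55. ]
 [542.3  93.8  55. ]]
{'clock': np.float64(2.1), 'eef_pos': array([615.131, -40.197, 205.643]), 'eef_rot': array([-1.572,  0.   ,  3.138]), 'wrist_force': array([ 0.405, -0.118, -0.987]), 'finger_gap': np.float64(0.515)}
```

View pics/w1.png

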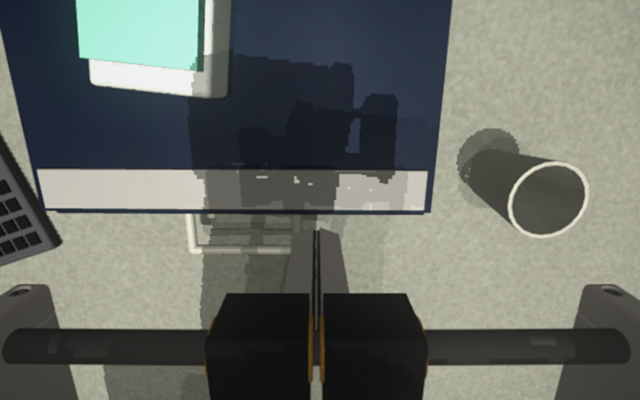

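```bash
python3 - <<'E'
from h import *
print(onplane("wrist",[(38,168.5),(428,170.5),(432,211),(43,209)],92).round(1))
print(onplane("wrist",[(192,250),(290,249)],55).round(1))
E
```

```text
[[ 635.3  204.3   92. ]
 [ 632.4 -138.1   92. ]
 [ 594.9 -145.1   92. ]
 [ 597.7  208.5   92. ]]
[[538.8  90.9  55. ]
 [539.8 -12.7  55. ]]
```

Call:
play_rows([
  [[0, 0.04, 0], 0, 1],
  [[0, 0.08, 0], 0, 1],
  [[0, 0.1, 0], 0, 1],
  [[0, 0.106, 0], 0, 1],
  [[0, 0.106, 0], 0, 1],
  [[0, 0.106, 0], 0, 1],
  [[0, 0.106, 0], 0, 1],
])

```text
clock: 2.85
eef_pos: [615.9, -40.0, 101.2]
eef_rot: [-1.572, 0.002, 3.138]
wrist_force: [-0.3, -0.4, -0.5]
finger_gap: 0.6
```

Call:
play_rows([
  [[0, 0.002, 0], 0, 1],
  [[0, 0.004, 0], 0, 1],
  [[0, 0.005, 0], 0, 1],
  [[0, 0.005, 0], 0, 1],
])

```text
clock: 3.25
eef_pos: [615.8, -40.0, 96.0]
eef_rot: [-1.572, 0.002, 3.138]
wrist_force: [0.5, -0.6, 0.2]
finger_gap: 0.8
```

Call:
play_rows([
  [[0, 0.001, 0], 0, 1],
  [[0, 0.002, 0], 0, 1],
  [[0, 0.002, 0], 0, 1],
  [[0, 0.002, 0], 0, 1],
])

```text
clock: 3.65
eef_pos: [615.8, -40.0, 93.9]
eef_rot: [-1.572, 0.002, 3.138]
wrist_force: [-0.2, -0.5, -0.7]
finger_gap: 0.6
```

Call:
play_rows([
  [[0, 0.001, 0], 0, 1],
  [[0, 0.002, 0], 0, 1],
  [[0, 0.002, 0], 0, 1],
  [[0, 0.002, 0], 0, 1],
])

```text
clock: 4.05
eef_pos: [615.8, -40.0, 92.1]
eef_rot: [-1.571, 0.002, 3.138]
wrist_force: [-0.7, -0.1, 1.5]
finger_gap: 0.3
```

Call:
play_rows([
  [[0, 0.001, 0], 0, 1],
  [[0, 0.001, 0], 0, 1],
  [[0, 0.001, 0], 0, 1],
])

```text
clock: 4.35
eef_pos: [615.9, -40.0, 91.5]
eef_rot: [-1.571, 0.003, 3.138]
wrist_force: [-1.0, -0.3, 5.6]
finger_gap: 0.5
```

Call:
play_rows([
  [[0, 0.0004, -0.004], 0, 1],
  [[0, 0.0004, -0.008], 0, 1],
  [[0, 0.0004, -0.012], 0, 1],
  [[0, 0.0004, -0.016], 0, 1],
  [[0, 0.0004, -0.016], 0, 1],
])

```text
clock: 4.85
eef_pos: [616.2, -23.5, 91.4]
eef_rot: [-1.571, 0.003, 3.138]
wrist_force: [-0.0, 1.0, 5.1]
finger_gap: 0.8
```

Call:
play_rows([
  [[0, 0.0004, -0.003], 0, 1],
  [[0, 0.0004, -0.006], 0, 1],
  [[0, 0.0004, -0.006], 0, 1],
])

```text
clock: 5.15
eef_pos: [616.5, -17.1, 91.4]
eef_rot: [-1.571, 0.004, 3.139]
wrist_force: [0.3, -1.8, 6.9]
finger_gap: 0.5
```

Call:
play_rows([
  [[0, 0.0004, -0.003], 0, 1],
  [[0, 0.0004, -0.006], 0, 1],
  [[0, 0.0004, -0.006], 0, 1],
])

```text
clock: 5.45
eef_pos: [616.8, -10.7, 91.4]
eef_rot: [-1.571, 0.005, 3.139]
wrist_force: [0.1, -1.2, 5.9]
finger_gap: 0.3
```

Call:
play_rows([
  [[0, 0.0004, -0.003], 0, 1],
  [[0, 0.0004, -0.006], 0, 1],
  [[0, 0.0004, -0.006], 0, 1],
])

```text
clock: 5.75
eef_pos: [617.1, -4.2, 91.4]
eef_rot: [-1.571, 0.006, 3.139]
wrist_force: [-0.7, -1.5, 5.7]
finger_gap: 0.4
```

Call:
play_rows([
  [[0.0008, 0.0004, -0.003], 0, 1],
  [[0.0008, 0.0004, -0.006], 0, 1],
  [[0.0008, 0.0004, -0.006], 0, 1],
])

```text
clock: 6.05
eef_pos: [616.6, 2.2, 91.4]
eef_rot: [-1.571, 0.007, 3.14]
wrist_force: [-0.0, -1.1, 6.0]
finger_gap: 0.3
```

Call:
play_rows([
  [[0.0008, 0.0004, -0.003], 0, 1],
  [[0.0008, 0.0004, -0.006], 0, 1],
  [[0.0008, 0.0004, -0.006], 0, 1],
])

```text
clock: 6.35
eef_pos: [616.0, 8.7, 91.4]
eef_rot: [-1.571, 0.008, 3.14]
wrist_force: [-1.7, -1.6, 6.2]
finger_gap: 0.2
```

Call:
play_rows([
  [[0.0004, 0.0004, -0.003], 0, 1],
  [[0.0004, 0.0004, -0.006], 0, 1],
  [[0.0004, 0.0004, -0.006], 0, 1],
])

```text
clock: 6.65
eef_pos: [615.9, 15.1, 91.4]
eef_rot: [-1.57, 0.009, 3.14]
wrist_force: [-0.2, -0.2, 5.8]
finger_gap: 0.5
```

Call:
play_rows([
  [[0.0004, 0.0004, -0.003], 0, 1],
  [[0.0004, 0.0004, -0.006], 0, 1],
  [[0.0004, 0.0004, -0.006], 0, 1],
])

```text
clock: 6.95
eef_pos: [615.8, 21.5, 91.4]
eef_rot: [-1.57, 0.01, 3.141]
wrist_force: [-0.5, -2.2, 6.5]
finger_gap: 0.3
```

Call:
play_rows([
  [[0.0004, 0.0004, -0.003], 0, 1],
  [[0.0004, 0.0004, -0.006], 0, 1],
  [[0.0004, 0.0004, -0.006], 0, 1],
])

```text
clock: 7.25
eef_pos: [615.6, 27.9, 91.4]
eef_rot: [-1.57, 0.01, 3.141]
wrist_force: [-0.2, 0.1, 5.6]
finger_gap: 0.7
```

Call:
play_rows([
  [[0.0004, 0.0004, -0.003], 0, 1],
  [[0.0004, 0.0004, -0.006], 0, 1],
  [[0.0004, 0.0004, -0.006], 0, 1],
])

```text
clock: 7.55
eef_pos: [615.0, 34.7, 90.7]
eef_rot: [-1.571, 0.01, -3.141]
wrist_force: [0.2, 0.5, 0.7]
finger_gap: -0.2
```

Call:
play_rows([
  [[0, 0.0, -0.003], 0, 1],
  [[0, 0.0, -0.006], 0, 1],
  [[0, 0.0, -0.006], 0, 1],
])

```text
clock: 7.85
eef_pos: [614.9, 41.2, 90.4]
eef_rot: [-1.571, 0.009, -3.141]
wrist_force: [-0.8, 0.1, 0.5]
finger_gap: 0.2
```

Call:
play_rows([
  [[0, 0.001, 0], 0, 1],
  [[0, 0.002, 0], 0, 1],
  [[0, 0.003, 0], 0, 1],
  [[0, 0.004, 0], 0, 1],
  [[0, 0.004, 0], 0, 1],
])

```text
clock: 8.35
eef_pos: [614.9, 41.2, 86.3]
eef_rot: [-1.571, 0.009, -3.141]
wrist_force: [-0.6, 0.5, 1.3]
finger_gap: 0.4
```

Dropped in. Pressing the catch gradually.

Call:
play_rows([
  [[0, 0.001, 0], 0, 1],
  [[0, 0.002, 0], 0, 1],
  [[0, 0.003, 0], 0, 1],
  [[0, 0.003, 0], 0, 1],
])

```text
clock: 8.75
eef_pos: [615.0, 41.2, 84.1]
eef_rot: [-1.571, 0.01, -3.141]
wrist_force: [-3.3, 0.1, 8.4]
finger_gap: 0.4
```

Call:
play_rows([
  [[0, 0.001, 0], 0, 1],
  [[0, 0.002, 0], 0, 1],
  [[0, 0.002, 0], 0, 1],
])

```text
clock: 9.05
eef_pos: [615.1, 41.2, 82.9]
eef_rot: [-1.571, 0.01, -3.141]
wrist_force: [-6.0, 1.3, 9.7]
finger_gap: 0.3
```

Call:
play_rows([
  [[0, 0.001, 0], 0, 1],
  [[0, 0.002, 0], 0, 1],
  [[0, 0.002, 0], 0, 1],
])

```text
clock: 9.35
eef_pos: [615.1, 41.2, 81.8]
eef_rot: [-1.571, 0.01, -3.141]
wrist_force: [-6.1, 0.8, 9.5]
finger_gap: 0.3
```

Call:
play_rows([
  [[0, 0.001, 0], 0, 1],
  [[0, 0.002, 0], 0, 1],
  [[0, 0.003, 0], 0, 1],
  [[0, 0.003, 0], 0, 1],
])

```text
clock: 9.75
eef_pos: [615.2, 41.2, 79.9]
eef_rot: [-1.571, 0.011, -3.141]
wrist_force: [-6.5, 0.3, 12.8]
finger_gap: 0.6
```

Call:
play_rows([
  [[0, 0.001, 0], 0, 1],
  [[0, 0.002, 0], 0, 1],
  [[0, 0.003, 0], 0, 1],
  [[0, 0.003, 0], 0, 1],
])

```text
clock: 10.15
eef_pos: [615.2, 41.2, 78.3]
eef_rot: [-1.571, 0.011, -3.141]
wrist_force: [-7.4, 0.6, 14.6]
finger_gap: 0.3
```

```bash
cat > crop.py <<'E'
import sys
from h import *
ims=[]
for n,(x,y) in(("side",(200,120)),("scene",(210,130))):
    im=manip.camera(n)[:,:,::-1];ims.append(cv2.resize(im[y:y+170,x:x+200],(400,340),interpolation=cv2.INTER_CUBIC))
cv2.imwrite(sys.argv[1],np.hstack(ims))
E
python3 crop.py pics/c2.png
```

```text
(no output)
```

View pics/c2.png

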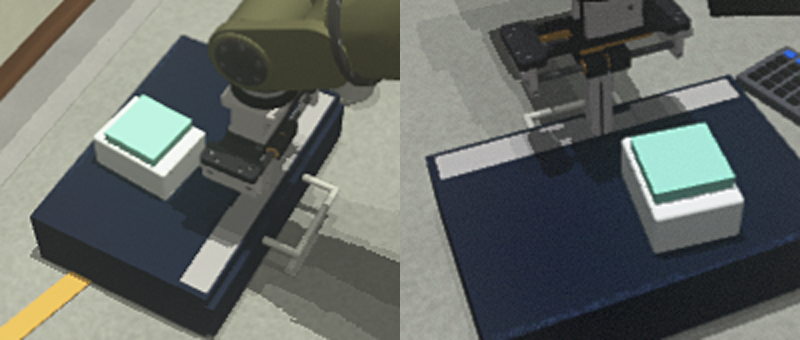

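Call:
play_rows([
  [[0.0005, 0.001, 0], 0, 1],
  [[0.001, 0.002, 0], 0, 1],
  [[0.001, 0.002, 0], 0, 1],
])

```text
clock: 10.55
eef_pos: [615.1, 41.2, 78.1]
eef_rot: [-1.571, 0.014, -3.141]
wrist_force: [-2.9, 0.5, 15.5]
finger_gap: 0.5
```

Call:
play_rows([
  [[0, 0.001, 0], 0, 1],
  [[0, 0.002, 0], 0, 1],
  [[0, 0.0025, 0], 0, 1],
  [[0, 0.0025, 0], 0, 1],
])

```text
clock: 10.95
eef_pos: [615.5, 41.2, 77.7]
eef_rot: [-1.571, 0.016, -3.141]
wrist_force: [-9.3, 0.5, 20.2]
finger_gap: 0.6
```

```bash
python3 crop.py pics/c3.png
```

```text
(no output)
```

View pics/c3.png

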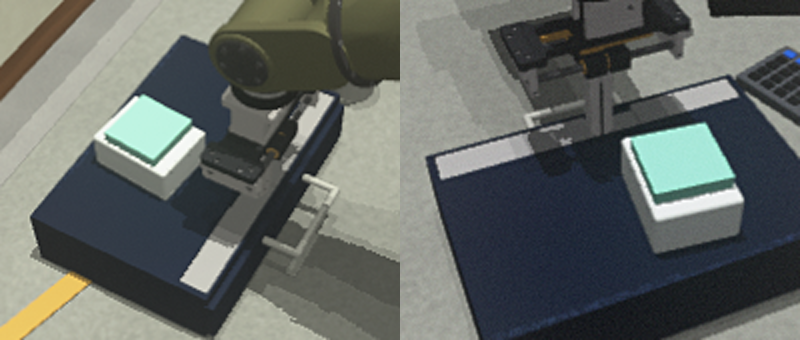

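```bash
python3 - <<'E'
from h import *
s=manip.read_state();print({k:np.round(s[k],3) for k in("clock","eef_pos","eef_rot","wrist_force","moment","joints","effort")})
im=manip.camera("wrist")[:,:,::-1];cv2.imwrite("pics/w2.png",cv2.resize(im[100:350,160:480],None,fx=2,fy=2))
E
```

```text
{'clock': np.float64(11.05), 'eef_pos': array([615.503,  41.219,  77.711]), 'eef_rot': array([-1.571,  0.016, -3.141]), 'wrist_force': array([-8.054,  0.104, 18.412]), 'moment': array([0.004, 1.777, 0.01 ]), 'joints': array([ 0.008,  0.563,  1.458, -0.   ,  1.105,  1.578]), 'effort': array([-6.7300e-01, -5.3621e+01, -2.8855e+01, -3.3000e-02, -2.3680e+00,
       -2.9000e-02])}
```

View pics/w2.png

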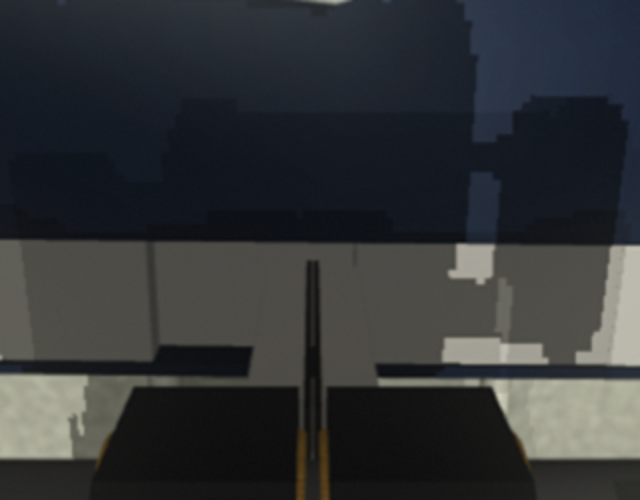

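Call:
play_rows([
  [[0, -0.004, 0], 0, 1],
  [[0, -0.008, 0], 0, 1],
  [[0, -0.011, 0], 0, 1],
  [[0, -0.011, 0], 0, 1],
  [[0, -0.011, -0.004], 0, 1],
  [[0, -0.011, -0.008], 0, 1],
  [[0, -0.011, -0.012], 0, 1],
  [[0, -0.011, -0.015], 0, 1],
  [[0, -0.011, -0.015], 0, 1],
  [[0, -0.011, -0.015], 0, 1],
])

```text
clock: 12.1
eef_pos: [615.3, 56.4, 88.7]
eef_rot: [-1.571, 0.016, -3.14]
wrist_force: [-0.2, 0.7, 0.3]
finger_gap: 0.9
```

Call:
play_rows([
  [[0, 0.001, 0], 0, 1],
  [[0, 0.003, 0], 0, 1],
  [[0, 0.004, 0], 0, 1],
  [[0, 0.004, 0], 0, 1],
])

```text
clock: 12.5
eef_pos: [615.4, 56.4, 84.9]
eef_rot: [-1.571, 0.016, -3.141]
wrist_force: [-1.4, -0.2, 3.3]
finger_gap: 0.3
```

Call:
play_rows([
  [[0.0005, 0.001, 0], 0, 1],
  [[0.0005, 0.002, 0], 0, 1],
  [[0.0005, 0.003, 0], 0, 1],
  [[0.0005, 0.003, 0], 0, 1],
])

```text
clock: 12.9
eef_pos: [615.4, 56.4, 82.8]
eef_rot: [-1.571, 0.018, -3.141]
wrist_force: [-3.1, 0.0, 10.3]
finger_gap: 0.6
```

Call:
play_rows([
  [[0.0005, 0.001, 0], 0, 1],
  [[0.0005, 0.002, 0], 0, 1],
  [[0.0005, 0.003, 0], 0, 1],
  [[0.0005, 0.003, 0], 0, 1],
])

```text
clock: 13.3
eef_pos: [615.5, 56.4, 80.9]
eef_rot: [-1.571, 0.019, -3.141]
wrist_force: [-2.9, 0.3, 10.7]
finger_gap: 0.4
```

Call:
play_rows([
  [[0.0005, 0.001, 0], 0, 1],
  [[0.0005, 0.002, 0], 0, 1],
  [[0.0005, 0.002, 0], 0, 1],
])

```text
clock: 13.6
eef_pos: [615.5, 56.4, 79.9]
eef_rot: [-1.571, 0.021, -3.141]
wrist_force: [-2.3, 0.4, 10.4]
finger_gap: 0.2
```

Call:
play_rows([
  [[0.0005, 0.001, 0], 0, 1],
  [[0.0005, 0.002, 0], 0, 1],
  [[0.0005, 0.002, 0], 0, 1],
])

```text
clock: 13.9
eef_pos: [615.5, 56.4, 79.1]
eef_rot: [-1.571, 0.023, -3.141]
wrist_force: [-2.9, -0.3, 10.4]
finger_gap: 0.5
```

Call:
play_rows([
  [[0, 0.001, 0], 0, 1],
  [[0, 0.002, 0], 0, 1],
  [[0, 0.003, 0], 0, 1],
  [[0, 0.003, 0], 0, 1],
])

```text
clock: 14.3
eef_pos: [615.6, 56.4, 76.8]
eef_rot: [-1.571, 0.023, -3.141]
wrist_force: [-3.6, 0.6, 9.1]
finger_gap: 0.4
```

```bash
python3 crop.py pics/c4.png
```

```text
(no output)
```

View pics/c4.png

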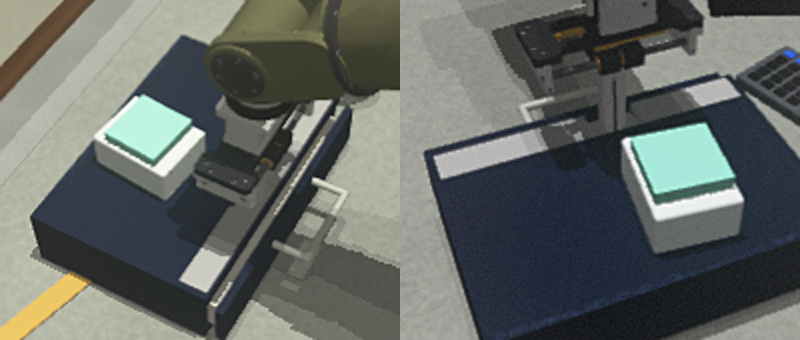

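Call:
play_rows([
  [[0, -0.01, 0], 0, 1],
  [[0, -0.025, 0], 0, 1],
  [[0, -0.045, 0], 0, 1],
  [[0, -0.065, 0], 0, 1],
  [[0, -0.065, 0], 0, 1],
  [[0.12, -0.075, 0.02], 0, 1],
  [[0.12, -0.075, 0.02], 0, 1],
  [[0.12, -0.075, 0.02], 0, 1],
  [[0.12, -0.075, 0.02], 0, 1],
  [[0.12, -0.075, 0.02], 0, 1],
  [[0.12, -0.075, 0.02], 0, 1],
])

```text
clock: 15.5
eef_pos: [494.7, 36.3, 148.7]
eef_rot: [-1.571, 0.023, -3.141]
wrist_force: [0.1, -0.1, 0.2]
finger_gap: 0.3
```

```bash
python3 - <<'E'
from h import *
s=manip.read_state();print({k:np.round(s[k],3) for k in("clock","eef_pos","eef_rot","wrist_force")})
print(onplane("side",[(352.5,249),(373.5,217)],55).round(1))
ims=[manip.camera("side")[:,:,::-1][120:290,200:400],manip.camera("wrist")[:,:,::-1]]
cv2.imwrite("pics/c5.png",np.hstack([cv2.resize(ims[0],(300,400)),cv2.resize(ims[1][:,100:600],(500,400))]))
E
```

```text
{'clock': np.float64(15.5), 'eef_pos': array([494.671,  36.313, 148.669]), 'eef_rot': array([-1.571,  0.023, -3.141]), 'wrist_force': array([ 0.067, -0.097,  0.224])}
[[528.1  92.7  55. ]
 [522.7 -19.1  55. ]]
```

View pics/c5.png

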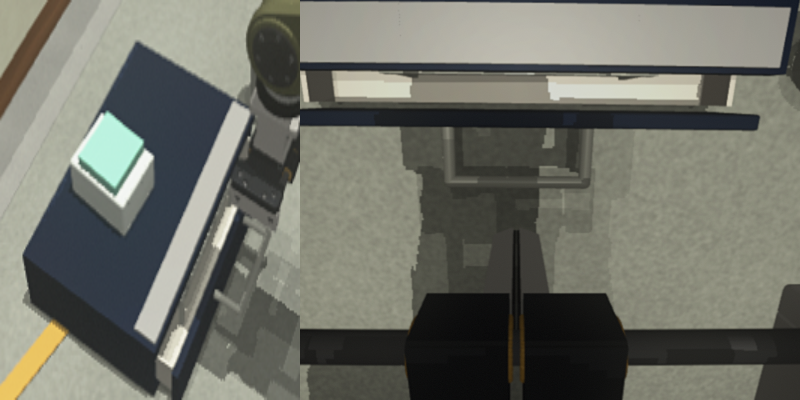

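```bash
python3 - <<'E'
from h import *
im=manip.camera("wrist");print(im[165:200,320].mean(1).astype(int).tolist())
print(onplane("wrist",[(247,183),(388,183)],55).round(1)); print(onplane("wrist",[(320,128),(320,112)],72).round(1))
E
```

```text
[61, 52, 48, 48, 49, 49, 49, 48, 47, 46, 49, 57, 62, 65, 67, 72, 77, 77, 72, 67, 65, 61, 58, 53, 51, 50, 49, 48, 48, 49, 48, 50, 47, 50, 56]
[[507.8  92.8  55. ]
 [508.  -23.1  55. ]]
[[553.8  33.2  72. ]
 [565.3  33.3  72. ]]
```

Call:
play_rows([
  [[-0.02, 0, 0], 0, 1],
  [[-0.039, 0, 0], 0, 1],
  [[-0.039, 0, 0], 0, 1],
  [[-0.039, 0.03, 0], 0, 1],
  [[-0.039, 0.06, 0], 0, 1],
  [[-0.039, 0.07, 0], 0, 1],
  [[-0.039, 0.07, 0], 0, 1],
  [[-0.039, 0.07, 0], 0, 1],
])

```text
clock: 16.45
eef_pos: [535.4, 36.5, 80.5]
eef_rot: [-1.571, 0.024, -3.141]
wrist_force: [-0.4, 0.7, -0.1]
finger_gap: 0.6
```

Call:
play_rows([
  [[0.003, 0.01, 0], 0, 1],
  [[0.003, 0.02, 0], 0, 1],
  [[0.003, 0.03, 0], 0, 1],
  [[0.003, 0.04, 0], 0, 1],
  [[0.003, 0.042, 0], 0, 1],
  [[0.003, 0.042, 0], 0, 1],
])

```text
clock: 17.05
eef_pos: [533.2, 36.5, 38.0]
eef_rot: [-1.571, 0.023, -3.141]
wrist_force: [-0.4, 0.3, 0.9]
finger_gap: 0.1
```

Call:
play_rows([
  [[0.005, 0, 0], 0, 1],
  [[0.01, 0, 0], 0, 1],
  [[0.015, 0, 0], 0, 1],
  [[0.02, 0, 0], 0, 1],
  [[0.025, 0, 0], 0, 1],
  [[0.025, 0, 0], 0, 1],
])

```text
clock: 17.65
eef_pos: [507.5, 36.4, 37.5]
eef_rot: [-1.571, 0.022, -3.14]
wrist_force: [1.0, 0.3, 0.0]
finger_gap: 0.5
```

Call:
play_rows([
  [[0.005, 0, 0], 0, 1],
  [[0.01, 0, 0], 0, 1],
  [[0.015, 0, 0], 0, 1],
  [[0.02, 0, 0], 0, 1],
  [[0.025, 0, 0], 0, 1],
  [[0.03, 0, 0], 0, 1],
  [[0.034, 0, 0], 0, 1],
  [[0.034, 0, 0], 0, 1],
])

```text
clock: 18.45
eef_pos: [474.3, 36.3, 37.0]
eef_rot: [-1.571, 0.025, -3.141]
wrist_force: [9.2, -0.0, -3.5]
finger_gap: 0.3
```

Call:
play_rows([
  [[0.002, 0, 0], 0, 1],
  [[0.004, 0, 0], 0, 1],
  [[0.004, 0, 0], 0, 1],
])

```text
clock: 18.75
eef_pos: [474.1, 36.3, 37.6]
eef_rot: [-1.571, 0.036, -3.141]
wrist_force: [31.1, 1.3, -20.9]
finger_gap: 0.4
```

Call:
play_rows([
  [[-0.004, 0, 0], 0, 1],
  [[-0.008, 0, 0], 0, 1],
  [[-0.012, 0, 0], 0, 1],
  [[-0.012, 0, 0], 0, 1],
  [[-0.012, 0, 0], 0, 1],
])

```text
clock: 19.25
eef_pos: [485.8, 36.3, 37.8]
eef_rot: [-1.571, 0.035, -3.141]
wrist_force: [-0.3, -0.2, -0.0]
finger_gap: 0.4
```

Call:
play_rows([
  [[0, -0.02, 0], 0, 1],
  [[0, -0.04, 0], 0, 1],
  [[0, -0.08, 0], 0, 1],
  [[0, -0.12, 0], 0, 1],
  [[0, -0.12, 0], 0, 1],
  [[0.03, -0.14, 0], 0, 1],
  [[0.03, -0.14, 0], 0, 1],
  [[0.03, -0.14, 0], 0, 1],
])

```text
clock: 20.05
eef_pos: [450.9, 36.2, 176.4]
eef_rot: [-1.571, 0.035, -3.141]
wrist_force: [0.0, -0.9, 1.0]
finger_gap: 0.4
```

```bash
python3 - <<'E'
from h import *
s=manip.read_state();print({k:np.round(s[k],3) for k in("clock","eef_pos","eef_rot","wrist_force","qd")})
ims=[manip.camera("side")[:,:,::-1][120:320,200:430],manip.camera("wrist")[:,:,::-1]]
cv2.imwrite("pics/c6.png",np.hstack([cv2.resize(ims[0],(300,400)),ims[1][:,100:600]]))
E
```

```text
{'clock': np.float64(20.05), 'eef_pos': array([450.888,  36.227, 176.429]), 'eef_rot': array([-1.571,  0.035, -3.141]), 'wrist_force': array([ 0.03 , -0.887,  0.978]), 'qd': array([-0.001,  0.031, -0.012, -0.002, -0.002,  0.001])}
```

View pics/c6.png

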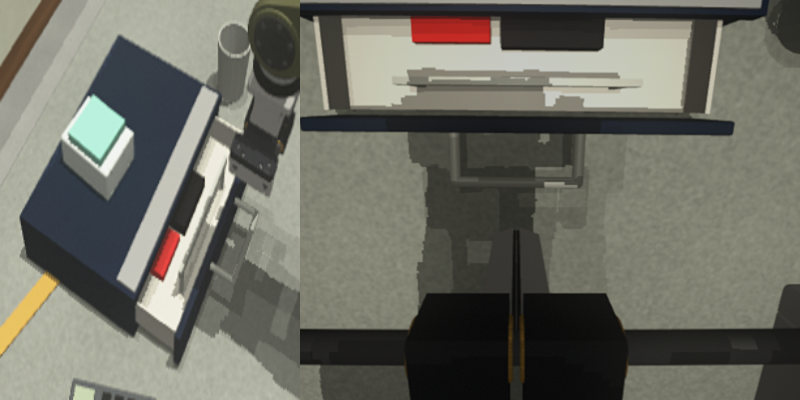

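```bash
python3 - <<'E'
from h import *
im=manip.camera("wrist");print(im[170:195,320].mean(1).astype(int).tolist())
print(onplane("wrist",[(255,182),(320,182),(382,182)],55).round(1)); print(onplane("wrist",[(320,132),(320,17)],72).round(1),onplane("wrist",[(320,17)],88).round(1))
E
```

```text
[47, 46, 46, 46, 46, 46, 47, 52, 58, 60, 63, 69, 71, 67, 62, 59, 56, 50, 47, 45, 46, 45, 46, 52, 55]
[[460.2  91.1  55. ]
 [460.3  32.3  55. ]
 [460.4 -23.7  55. ]]
[[506.2  32.7  72. ]
 [592.9  33.1  72. ]] [[589.3  33.3  88. ]]
```

```bash
python3 -c "
from cell import manip
print(manip.sign_off())"
```

```text
the job is handed in; nothing more can be done
None
```

The drawer is unlocked and pulled out about 79 of its 80 mm, and the job was handed in at about 20 s of the 67 s allowed. I slid the shut fingers along the strip at about 6 N until they dropped into the recess. I then pressed the catch, hooked the handle with the shut fingers, pulled the drawer to its stop, and lifted clear.

**First press failed:** I pressed about 15 mm off the recess centre, and the drawer did not open. The wrist force on that press reached about 22 N, against the 25 N limit. I recentred using a wrist-camera picture, and the second press released the drawer at about 10 N.

**End-stop force:** The pull reached about 31 N horizontally, plus about 21 N vertically, when the drawer met its stop.

**Last checks:**
- **Drawer travel:** the handle bar measured at x ≈ 460 mm, against about 539 mm at the start.
- **Bar to drawer front:** 45.7 mm, against the 45 mm given.
- **Release:** the fingers were well clear above the handle, and the wrist force read about 1 N, which is the sensor noise level.
- **Loose objects:** the note case, tumbler and calculator look unmoved in the last pictures. I checked them only by eye, and the calculator is only partly in that picture.

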